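# Fit a pipette-hanger carriage on a bent bench rail

### The arm

A 6-joint arm with a two-finger parallel gripper is mounted at the origin on the work surface. World frame = base frame: x ahead of the robot, y to its left, z up, the work surface at z = 0. Lengths are in m, angles in rad, forces in N, time in s.
With the tool pointing down it reaches from about 0.425 to 0.95 m from the base axis. Payload 14.7 kg.
Tool frame: the origin (TCP) lies midway between the tips of the shut fingers; the grasp point (between the pads) lies 19 mm behind it (manip.grip_depth is the distance from the TCP to the grasp point, in m); x points along the fingers, y is the direction in which the jaws open and shut, and the axes are right-handed (so a half turn about x gives the same grasp; the last joint's range is limited). The gripper opens to 85 mm and grips with 20 to 120 N. Pads are 22 mm wide; open, the fingers measure 114 mm over their backs; the gripper's body (76 mm by 85 mm) begins 54 mm behind the grasp point. The pads swing forward as they close: fully open they stand 13 mm farther back than shut.
Start: joints at [-1.292, 0.48, 1.596, -0, 1.065, -0.047], TCP at [0.208, -0.616, 0.231] pointing down, gripper open.
Joint ranges: [-2.75, 2.75], [-0.82, 2.05], [0.23, 2.67], [-1.56, 4.7], [0.09, 2.69], [-2.92, 2.92]. Speed limits (rad/s): [1.89, 1.89, 2.39, 3.01, 3.01, 3.01].

### API

Orientations are given as a 3x3 rotation matrix whose columns are the frame's x, y, z axes.
In Python, from bench import manip, vision gives the robot as it stands. Calls block until the motion is done:
- manip.move_to(position, orientation): joint-space move of the TCP to a pose.
- manip.servo_line(position, speed=0.15, orientation=None, contact_N=None): straight line of the TCP; orientation=None keeps the orientation; speed is the mean speed in m/s. With contact_N (N) it stops when the force on the tool has changed by that much, and returns True; else False.
- manip.goto_joints(angles): joint-space move.
- manip.let_go() and manip.close_gripper(grip_force=None): open the fingers fully, or close them until they stop; grip_force is the grip in N (None keeps the last).
- manip.hold(seconds).
- manip.inverse_kinematics(position, orientation): joint angles nearest the present ones, or None.
- vision.grab_frame(name): name is "side" or "top"; returns a dict with "color" (420x560x3 uint8, blue, green, red), "z_map" (420x560 float32, m along the optical axis (not along the pixel's ray), 0 where there is no reading), "mtx" (3x3 intrinsics, pixels), "k1" (the pictures are not rectified: a ray, as slopes to the right and down, at radius r is drawn at 1 + k1 r^2 times it, then the intrinsics apply), "R" (3x3) and "t" (3): a world point X has camera coordinates R X + t. Camera axes: x right, y down, z forward; pixel columns grow to the right and rows downward; lengths in m; the calibration is good to about 2 mm. A picture is of the moment at which its call begins.
A pose or a line that the arm cannot do raises manip.MotionError and nothing moves.
- manip.job_done(): hands the job in, once; it reports no verdict.
Readings, each from a call of its own:
- manip.current_clock(): time.
- manip.current_joints(): joint angles.
- manip.current_qvel(): joint speeds.
- manip.current_joint_torque(): joint torques, N m.
- manip.current_tcp_pos(): TCP position.
- manip.current_ee_rot(): TCP orientation.
- manip.current_force(): force on the tool from outside, world axes, zero at the start.
- manip.current_moment(): the same for the moment, N m.
- manip.current_opening(): finger opening in m.
Only numpy, scipy, OpenCV 4.12 (cv2) and the standard library are available. Lean on these libraries where they do the work, as an engineer would, in place of code of your own. Each camera call takes 0.05 s, during which the arm holds its last target. There are 200 camera calls.

### The job

Pick up the blue pipette-hanger carriage by its yellow tab, thread it over the free end of the bent steel rail and slide it gently round the bend until it sits fully home against the red stop. Feel your way so that it never binds: the rail must not be loaded with more than about 15 N. Let go of the carriage, leaving it hanging tab-up on the rail, and leave the bottle, beaker and jar where they stand.

Things in the scene. Friction and masses are not known exactly. Their poses are not given: they have to be found in the camera images.
- carriage: Loose hanger carriage, 0.2 kg. Blue block 34 mm wide, 20 mm long along the bore, 40 to 74 mm above the foot; on it a yellow grip tab 20 mm along the bore, 14 mm across, 46 mm tall (top at 120 mm); below it a stem and a heavy steel yoke, 26 mm along the bore, 72 mm across, on which it stands at first. Origin: centre of the yoke's underside. x along the bore (both ends alike), z up to the tab.
- bore (a point): Centre of the carriage's through bore, 57 mm above its foot. The bore is 15 mm in diameter and 20 mm long with rounded mouths, along the carriage's x axis; the rail is 12 mm thick, so there is 1.5 mm of play all round on a straight and less in the bend. The heavy yoke makes the carriage hang tab-up on the rail.
- rail: Fixed rail of 12 mm round steel, all level, its axis 170 mm above the bench; from the free tip: a straight free leg of 50 to 80 mm, a bend of 102 mm (length along the rod), a straight stop leg of 60 to 90 mm along this frame's +x to the red stop, and a post (18 mm thick, no higher than the rod) on a white 100 mm square foot plate. Origin: on the bench straight under the stop's face.
- rod_tip (a point): The round-nosed free end, on the rod's axis; x axis along the free leg towards the bend (the way to thread). The rod bends clockwise seen from above. It was bent by hand: by some 84 degrees in all, differing by up to 39 from start to start, and unevenly, its radius of about 70 mm wandering along the bend. Its shape and the legs' true lengths are not reported: feel for them.
- stop (a point): Centre of the face of the red stop disc (32 mm in diameter), on the rod's axis at the end of the stop leg; axes as those of rail: the carriage arrives along +x. With the carriage fully home the bore's centre lies 10 mm before this point.
- reagent_bottle: Bystander: white bottle with a red cap, 60 mm in diameter, 105 mm tall; origin at the centre of its underside.
- beaker: Bystander: glass beaker, 72 mm in diameter, 90 mm tall; origin at the centre of its underside.
- sample_jar: Bystander: low white jar with a yellow cap, 52 mm in diameter, 60 mm tall; origin at the centre of its underside.
Things that resemble listed ones, but are neither listed nor needed, are in the scene too. What is meant by the carriage is not purple, and is the larger of those in its own colour.

How it is judged:
On the way, in this order (a step that is already met when the one before it is completed fails the run):
1. the carriage is threaded on the free leg, its bore at least 15 mm past the tip (y of bore in the frame of rod_tip between -0.005 and 0.005 m and z of bore in the frame of rod_tip between -0.005 and 0.005 m and x of bore in the frame of rod_tip between 0.015 and 0.05 m), for 0.1 s.
2. the carriage has come round the bend on to the stop leg (y of bore in the frame of stop between -0.005 and 0.005 m and z of bore in the frame of stop between -0.005 and 0.005 m and x of bore in the frame of stop between -0.058 and 0 m and angle between the x axis of carriage and the x axis of rail, either way round below 0.25 rad), for 0.1 s.
At the end, for the whole second after the job is handed in: The carriage hangs on the rail's stop leg with the bore's centre 7 to 13.5 mm before the stop face (fully home is 10 mm, so a gap of at most 3.5 mm), on the rod within 5 mm, along it within 0.25 rad, tab up within 0.35 rad, at rest and released (x of bore in the frame of stop between -0.0135 and -0.007 m and y of bore in the frame of stop between -0.005 and 0.005 m and z of bore in the frame of stop between -0.005 and 0.005 m and angle between the x axis of carriage and the x axis of rail, either way round below 0.25 rad and angle between carriage's own z axis and vertical below 0.35 rad and linear speed of carriage below 0.02 m/s and contact force between carriage and the fingers below 0.1 N); the robot touches nothing.
It fails at once if the rail is loaded with more than 15 N (binding or forcing), by the carriage or by the robot (contact force between rail and anything else above 15 N).
It fails at once if a bystander (bottle, beaker or jar) is moved by more than 20 mm or tipped by more than 0.3 rad (distance of any of reagent_bottle, beaker, sample_jar from where it was at the start of the episode above 0.02 m or angle between any of reagent_bottle, beaker, sample_jar's own z axis and vertical above 0.3 rad).
It also fails if it takes over 72 s, if anything falls off the work surface, if the arm or the gripper's body presses on something with over 40 N, if the wrist force passes 120 N, or if a joint passes its speed limit or range.

## Working session

There is one attempt and no reset: what is moved stays moved. The work goes in short steps, each a Python script; the robot and the scene stay as the last script left them, time stands still between calls to the robot, and variables do not carry over. Pictures are saved under pics/ and viewed, about 8 in all and at most 12, crops included, and the job is handed in when it is done.

```bash
ls; mkdir -p pics; python3 - <<'E'
from bench import manip, vision
import cv2, numpy as np, pickle
for n in ("top","side"):
    f=vision.grab_frame(n); pickle.dump(f,open(n+"0.pkl","wb"))
    cv2.imwrite(f"pics/{n}0.png",f["color"]); print(n,f["mtx"].tolist(),f["k1"],f["R"].round(3).tolist(),f["t"], (-f["R"].T@f["t"]).round(3))
print(manip.current_clock(),manip.current_ee_rot().round(3).tolist(),manip.grip_depth)
E
```

```text
pics
top [[446.4616384699014, 0.0, 280.10570960954465], [0.0, 446.4616384699014, 205.3123853244186], [0.0, 0.0, 1.0]] -0.05932331026834119 [[-0.001, -0.999, -0.04], [-0.983, 0.008, -0.181], [0.181, 0.039, -0.983]] [-0.02967157  0.57514633  0.93106139] [ 0.397 -0.071  1.018]
side [[460.58042151147174, 0.0, 284.29683069295015], [0.0, 460.58042151147174, 205.15650785199324], [0.0, 0.0, 1.0]] -0.11094585003846728 [[-0.85, -0.526, 0.014], [-0.295, 0.456, -0.84], [0.435, -0.718, -0.543]] [0.45547295 0.28110138 0.91431376] [0.072 0.768 0.726]
0.1 [[-0.0, 0.32, -0.947], [0.001, -0.947, -0.32], [-1.0, -0.001, -0.0]] 0.0187
```

View pics/top0.png

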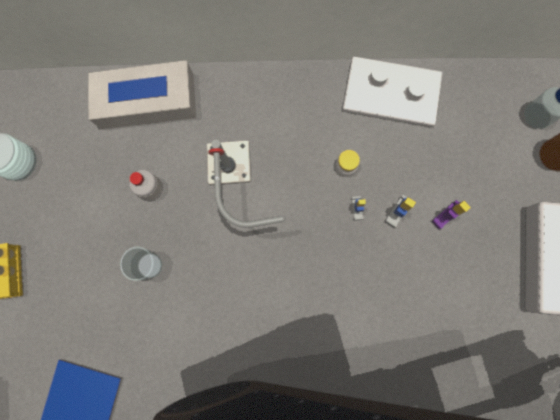

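View pics/side0.png

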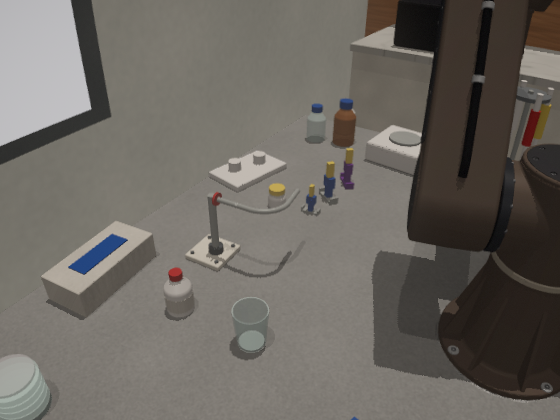

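Candidates for the carriage in the top view are small blue (359,207), larger blue (402,208) and purple (452,213). By the description it is the larger blue one at (402,208). Next I'll check that in a close crop and measure the rail and carriage.

```bash
cat > h.py <<'E'
import numpy as np, cv2, pickle
def ray(f,uv):
    K=f["mtx"]; d=(np.atleast_2d(uv).astype(float)-[K[0,2],K[1,2]])/[K[0,0],K[1,1]]
    s=d.copy()
    for _ in range(20): s=d/(1+f["k1"]*(s**2).sum(1,keepdims=True))
    D=np.c_[s,np.ones(len(s))]@f["R"]
    return -f["R"].T@f["t"],D
def onplane(f,uv,z):
    c,D=ray(f,uv); return c+D*((z-c[2])/D[:,2])[:,None]
def proj(f,X):
    p=np.atleast_2d(X)@f["R"].T+f["t"]; s=p[:,:2]/p[:,2:]
    s=s*(1+f["k1"]*(s**2).sum(1,keepdims=True)); K=f["mtx"]
    return s*[K[0,0],K[1,1]]+[K[0,2],K[1,2]]
def tri(f1,u1,f2,u2):
    a,d=ray(f1,u1);b,e=ray(f2,u2);d=d[0];e=e[0]
    s=np.linalg.lstsq(np.c_[d,-e],b-a,rcond=None)[0]
    p,q=a+s[0]*d,b+s[1]*e; return (p+q)/2,np.linalg.norm(p-q)
def mask(f,lo,hi): return cv2.inRange(cv2.cvtColor(f["color"],cv2.COLOR_BGR2HSV),lo,hi)
def cloud(f):
    v,u=np.mgrid[:420,:560]; uv=np.c_[u.ravel(),v.ravel()]
    c,D=ray(f,uv); return (c+D*f["z_map"].reshape(-1,1)).reshape(420,560,3)
def blobs(m,amin=8):
    n,l,s,c=cv2.connectedComponentsWithStats(m); return [(c[i].round(1).tolist(),int(s[i,4]),s[i,:4].tolist()) for i in range(1,n) if s[i,4]>=amin]
E
python3 - <<'E'
from h import *
t=pickle.load(open("top0.pkl","rb"));s=pickle.load(open("side0.pkl","rb"))
for n,f in (("top",t),("side",s)):
    print(n,"yel",blobs(mask(f,(18,110,80),(35,255,255))));print(" red",blobs(mask(f,(0,130,60),(8,255,255))|mask(f,(172,130,60),(180,255,255))));print(" blue",blobs(mask(f,(105,90,30),(128,255,255))))
C=cloud(t); print("valid",(t["z_map"]>0).mean())
z=C[...,2]; m=((z>.14)&(z<.2)).astype(np.uint8); m[:120]=0;m[260:]=0;m[:,:195]=0;m[:,300:]=0
v,u=np.nonzero(m); print(len(u), np.median(z[m>0]))
a=cv2.resize(t["color"][130:240,190:300],None,fx=5,fy=5,interpolation=cv2.INTER_CUBIC)
b=cv2.resize(t["color"][180:240,340:480],None,fx=5,fy=5,interpolation=cv2.INTER_CUBIC)
c=np.zeros((600,800,3),np.uint8); c[:300,:700]=b; aa=cv2.resize(t["color"][135:235,200:295],None,fx=3,fy=3,interpolation=cv2.INTER_CUBIC); c[300:,:285]=aa
mm=cv2.resize(m[135:235,200:295]*255,None,fx=3,fy=3,interpolation=0); c[300:,300:585]=mm[...,None]
cv2.imwrite("pics/crop1.png",c)
E
```

```text
top yel [([348.5, 159.8], 339, [339, 150, 20, 21]), ([361.3, 201.9], 34, [358, 199, 8, 6]), ([407.9, 203.4], 107, [401, 198, 15, 12]), ([461.5, 207.3], 131, [453, 201, 17, 13]), ([10.2, 271.7], 1038, [0, 243, 23, 56])]
 red [([216.1, 149.9], 36, [210, 148, 13, 4]), ([136.0, 178.2], 124, [130, 172, 13, 13])]
 blue [([137.1, 88.8], 1079, [109, 77, 58, 25]), ([557.8, 95.2], 37, [556, 90, 4, 12]), ([359.2, 208.4], 29, [356, 207, 8, 4]), ([400.7, 211.1], 58, [396, 207, 11, 9]), ([79.8, 393.8], 3454, [41, 360, 79, 60])]
side yel [([541.7, 120.9], 277, [533, 104, 18, 35]), ([348.9, 155.0], 92, [346, 148, 7, 15]), ([329.8, 168.7], 105, [326, 161, 8, 16]), ([276.4, 189.1], 157, [269, 184, 16, 12]), ([311.2, 189.6], 47, [309, 184, 5, 12])]
 red [([530.3, 127.9], 330, [522, 109, 19, 38]), ([214.6, 197.1], 35, [212, 193, 9, 11]), ([175.1, 274.1], 148, [169, 268, 13, 14])]
 blue [([346.1, 103.4], 110, [341, 99, 12, 10]), ([316.5, 107.7], 79, [312, 104, 10, 9]), ([330.4, 185.3], 77, [327, 178, 8, 19]), ([325.2, 182.9], 10, [324, 180, 3, 6]), ([312.5, 198.0], 17, [310, 196, 6, 5]), ([310.0, 204.8], 20, [308, 201, 6, 9]), ([97.3, 253.6], 820, [69, 234, 58, 40]), ([353.9, 418.4], 14, [351, 417, 7, 3])]
valid 0.9959566326530612
939 0.17533940836018902
```

View pics/crop1.png

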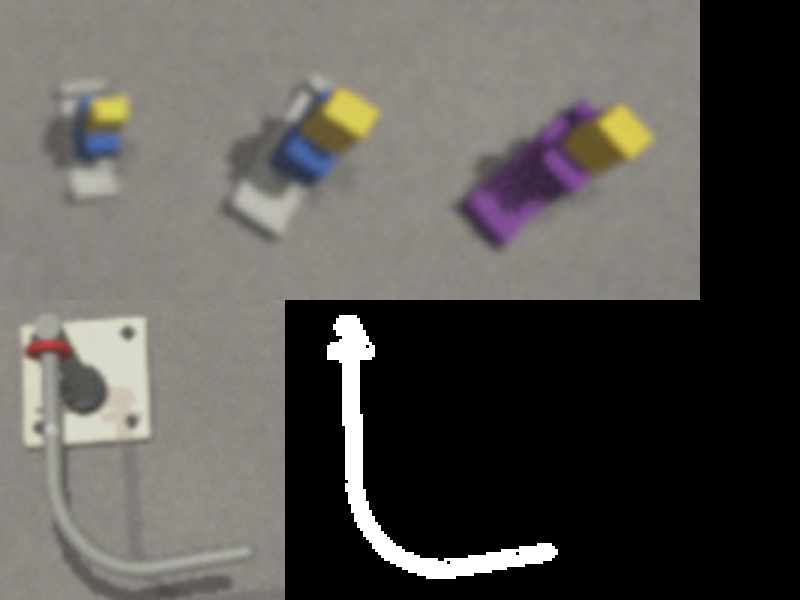

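The close crop confirms the choice: the larger blue carriage has its tab top at about (410,202) in the top view. The small blue one is to its left and the purple one to its right. The rail shows clean in the depth mask, with its tip at about (282,219) and the stop at (216,150). Now I'll turn these into positions.

```bash
cat > rail.py <<'E'
from h import *
from scipy.interpolate import splprep, splev
def rail_line(t):
    z=cloud(t)[...,2]; m=((z>.14)&(z<.2)); m[:120]=0;m[260:]=0;m[:,:195]=0;m[:,300:]=0
    v,u=np.nonzero(m); P=onplane(t,np.c_[u,v],.17)[:,:2]
    return P
E
python3 - <<'E'
from rail import *
t=pickle.load(open("top0.pkl","rb"));s=pickle.load(open("side0.pkl","rb"))
P=rail_line(t)
tip0=onplane(t,[282,219],.17)[0,:2]; stop0=onplane(t,[216.1,150],.17)[0,:2]
tri_stop=tri(t,[216.1,150],s,[214.6,197.1]); print("stop plane",stop0,"tri",tri_stop)
# local PCA refinement (mean-shift across the rod) of angular-bin centres
c=np.array([stop0[0]-.04,tip0[1]]); 
a=np.arctan2(*(P-c).T[::-1]); 
# walk along the rod from the tip end
P2=P[P[:,0]<stop0[0]-.012]
p=tip0.copy(); d=np.array([0,1.]); path=[]
for i in range(80):
    for _ in range(4):
        w=P2-p; n=np.array([-d[1],d[0]]); k=(abs(w@d)<.008)&(abs(w@n)<.012)
        if k.sum()<5: break
        p=p+n*((w[k]@n).mean())
    if k.sum()<12: break
    path.append(p.copy())
    if len(path)>2: e=path[-1]-path[-3]; d=e/np.linalg.norm(e)
    p=p+d*.004
path=np.array(path)
tck,u=splprep(path.T,s=len(path)*.0004**2); S=np.array(splev(np.linspace(0,1,400),tck)).T
D=np.gradient(S,axis=0); L=np.r_[0,np.cumsum(np.linalg.norm(np.diff(S,axis=0),axis=1))]; h=np.degrees(np.unwrap(np.arctan2(D[:,1],D[:,0])))
for i in range(0,400,19): print(L[i].round(4),S[i].round(4),h[i].round(1))
d=np.array([np.cos(np.radians(h[10:60].mean())),np.sin(np.radians(h[10:60].mean()))])
print("first pt",path[0],"tip end proj", ((P-path[0])@d).min(), "end",path[-1])
np.save("S.npy",S)
lo=(18,110,80)
cs,_=cv2.findContours(mask(t,(18,110,130),(35,255,255)),0,2)
for c in cs:
    r=cv2.minAreaRect(c)
    if 398<r[0][0]<420 and r[0][1]>190:
        b=cv2.boxPoints(r); W=onplane(t,b,.12)[:,:2]; print(r,W.round(4),W.mean(0), np.diff(W,axis=0))
print("tab tri",tri(t,[407.9,203.4],s,[329.8,168.7]))
Z=cloud(t)
v,u=np.mgrid[185:235,380:425]; z=Z[185:235,380:425]
k=(z[...,2]>.108)&(z[...,2]<.135); print("tabtop",k.sum(),z[k].mean(0),np.ptp(z[k],axis=0))
uv=np.c_[u[k],v[k]].astype(np.float32); W=onplane(t,uv,.12)[:,:2].astype(np.float32); print(cv2.minAreaRect(W*1000))
k=(z[...,2]>.008)&(z[...,2]<.035); print("yoke",k.sum()); W=z[k][:,:2].astype(np.float32); print(cv2.minAreaRect(W*1000))
for n,uv,zz in(("bottle",[136,178.2],.105),("jar",[348.5,159.8],.06),("beaker",[135,263],.09),("plate",[234,163],.005),("purple",[463,205],.12),("small",[361,202],.07)):print(n,onplane(t,uv,zz)[0].round(3))
E
```

```text
stop plane [0.66645084 0.0905277 ] tri (array([0.66734734, 0.09100052, 0.17085183]), np.float64(0.00249241125338952))
0.0 [ 0.5264 -0.0407] 90.0
0.0114 [ 0.5257 -0.0293] 96.7
0.0228 [ 0.5239 -0.018 ] 101.1
0.0343 [ 0.5214 -0.0068] 103.0
0.0459 [0.519  0.0045] 101.1
0.0574 [0.5173 0.0159] 94.9
0.0689 [0.5172 0.0274] 85.6
0.0804 [0.519  0.0387] 76.2
0.0918 [0.5227 0.0495] 66.3
0.1031 [0.5281 0.0593] 55.6
0.1143 [0.5354 0.0679] 43.8
0.1256 [0.5443 0.0747] 31.3
0.1371 [0.5547 0.0798] 21.0
0.1488 [0.5659 0.0831] 12.7
0.1604 [0.5773 0.085 ] 6.2
0.1719 [0.5887 0.0859] 3.0
0.1833 [0.6001 0.0864] 3.1
0.1947 [0.6115 0.0871] 3.8
0.2061 [0.6229 0.0879] 4.0
0.2175 [0.6343 0.0887] 3.5
0.229 [0.6457 0.0892] 2.4
0.2405 [0.6573 0.0896] 0.8
first pt [ 0.52685343 -0.04069501] tip end proj -0.005941377827198519 end [0.6572189 0.0894329]
((409.42303466796875, 202.11534118652344), (9.707253456115723, 6.933752536773682), 33.6900634765625) [[ 0.5665 -0.2864]
 [ 0.5785 -0.2949]
 [ 0.5671 -0.3107]
 [ 0.5553 -0.3022]] [ 0.5668482  -0.29856419] [[ 0.01191354 -0.00845513]
 [-0.01132249 -0.01584055]
 [-0.01185961  0.00847265]]
tab tri (array([ 0.56880455, -0.30117512,  0.09632824]), np.float64(0.00040524388959665443))
tabtop 85 [ 0.56591417 -0.29836054  0.11943156] [0.02093407 0.02245778 0.01553137]
((565.7361450195312, -298.1173400878906), (21.098485946655273, 16.9200496673584), 54.44248580932617)
yoke 147
((567.7520141601562, -297.7375183105469), (26.001018524169922, 73.95329284667969), 58.633853912353516)
bottle [0.627 0.275 0.105]
jar [ 0.675 -0.185  0.06 ]
beaker [0.447 0.272 0.09 ]
plate [0.686 0.078 0.005]
purple [ 0.56  -0.407  0.12 ]
small [ 0.577 -0.207  0.07 ]
```

```bash
cat >> h.py <<'E'
def ori(yaw):  # yaw of the bore (deg); tool x down, tool y = yaw-90
    a=np.radians(yaw-90); x=np.array([0,0,-1.]); y=np.array([np.cos(a),np.sin(a),0]); return np.c_[x,y,np.cross(x,y)]
E
python3 - <<'E'
from bench import manip, vision
from h import *
R=ori(57); p=np.array([.5665,-.2985,0])
manip.move_to(p+[0,0,.19],R); 
manip.servo_line(p+[0,0,.085],speed=.1,orientation=R,contact_N=6)
print(manip.current_tcp_pos(),manip.current_force())
manip.close_gripper(40); print(manip.current_opening(),manip.current_force(),manip.current_moment())
manip.servo_line(p+[0,0,.215],speed=.12); manip.hold(.2)
print(manip.current_opening(),manip.current_force(),manip.current_moment(),manip.current_clock())
# rod lines: straight fits from top depth and gray mask
S=np.load("S.npy")
for a,b in ((10,130),(290,385)):
    vx,vy,x,y=cv2.fitLine(S[a:b].astype(np.float32),2,0,.01,.01).ravel(); print("line",np.degrees(np.arctan2(vy,vx)),x,y)
# go to just before the tip
h=100.; d=np.array([np.cos(np.radians(h)),np.sin(np.radians(h)),0]); tip=np.array([.5273,-.0466,0]); q=tip-d*.045
manip.move_to(q+[0,0,.215],ori(h)); manip.servo_line(q+[0,0,.199],speed=.05); manip.hold(.2)
print(manip.current_tcp_pos(),manip.current_force(),manip.current_moment(),manip.current_clock())
for n in("top","side"):
    f=vision.grab_frame(n); pickle.dump(f,open(n+"1.pkl","wb"))
c=np.zeros((400,800,3),np.uint8)
for i,n in enumerate(("top","side")):
    f=pickle.load(open(n+"1.pkl","rb")); u,v=proj(f,[q[0],q[1],.17])[0].astype(int)
    c[:,400*i:400*i+400]=cv2.resize(f["color"][v-40:v+40,u-40:u+40],(400,400),interpolation=cv2.INTER_CUBIC); print(n,u,v)
cv2.imwrite("pics/pre.png",c)
E
```

```text
[ 0.56691854 -0.29874283  0.08566041] [ 0.69481081  0.09043902 -0.4719225 ]
0.013699565818970635 [ 0.68217735 -0.43171459 -0.89343135] [-0.02321116 -0.0344293   0.00580098]
0.013425150184801341 [-0.29609083 -0.48119889 -1.90592694] [-0.00532388 -0.03120451  0.02529301] 5.1333
line -81.62853 0.52063906 0.0007289319
line 3.605389 0.6198902 0.08769084
[ 0.53528499 -0.09098006  0.1991734 ] [ 0.29805281  0.62182055 -1.97472479] [-0.0043374  -0.01524633  0.02301912] 6.65
top 308 214
side 305 180
```

View pics/pre.png

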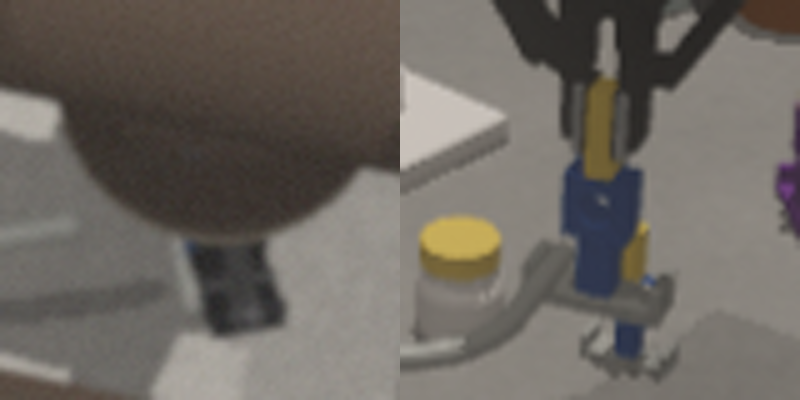

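The carriage is held upright and square. In the side view the bore mouth is at about (305,180) and the rod tip at about (296,190). Next I compare the projections with what is seen to get the local camera-to-robot offset.

```bash
python3 - <<'E'
from h import *
from bench import manip
s=pickle.load(open("side1.pkl","rb"));s0=pickle.load(open("side0.pkl","rb"));t0=pickle.load(open("top0.pkl","rb"))
T=np.array([.53528,-.09098,.19917-.0287]); R=manip.current_ee_rot(); y=R[:,1]; x=np.array([-y[1],y[0],0]); z=np.array([0,0,1.])
print("yaw",np.degrees(np.arctan2(x[1],x[0])))
# predicted silhouette of the tab+block
pts=np.array([T+a*x*.010+b*y*.017+c*z for a in(-1,1) for b in(-1,1) for c in(-.017,.017)])
h=cv2.convexHull(proj(s,pts).astype(np.float32))
M=cv2.moments(h); pc=np.array([M['m10'],M['m01']])/M['m00']
m=mask(s,(105,90,20),(128,255,255)); m[:, :280]=0;m[:,330:]=0;m[:150]=0;m[210:]=0
print("pred block centre",pc,"bbox",h.min(0),h.max(0)); print(blobs(m))
for v in range(168,206,2):
    u=np.nonzero(m[v])[0]; print(v,u.min() if len(u) else None,u.max() if len(u) else None,end="; ")
# seen bore mouth: predicted
print("\nfront mouth",proj(s,T+.01*x),"axis",proj(s,T))
# rod in side0: depth mask about z .17
Z=cloud(s0)[...,2]; C=cloud(s0); k=(Z>.155)&(Z<.19)&(C[...,0]>.45)&(C[...,0]<.7)&(C[...,1]>-.1)&(C[...,1]<.12)
v,u=np.nonzero(k); P=onplane(s0,np.c_[u,v],.17)[:,:2]
print("n",len(u),"min y",P[:,1].min())
for yy in (-.035,-.025,-.015,-.005,.005):
    q=P[abs(P[:,1]-yy)<.006]; print("side y",yy,"x",q[:,0].min().round(4),q[:,0].max().round(4),((q[:,0].min()+q[:,0].max())/2).round(4),q[:,0].mean().round(4),len(q))
S=np.load("S.npy")
for yy in (-.035,-.025,-.015,-.005,.005): print("top",S[np.argmin(abs(S[:,1]-yy))].round(4))
for xx in (.60,.62,.64):
    q=P[abs(P[:,0]-xx)<.006]; print("side x",xx,"y mean",q[:,1].mean().round(4),"top",S[np.argmin(abs(S[:,0]-xx)),1].round(4))
E
```

```text
yaw 99.99825828271106
pred block centre [304.99433613 179.81901451] bbox [[296.83426 170.56172]] [[313.27338 189.19069]]
[([304.1, 184.7], 202, [298, 173, 14, 26]), ([309.6, 207.1], 19, [308, 205, 4, 5])]
168 None None; 170 None None; 172 None None; 174 299 311; 176 298 311; 178 298 310; 180 298 310; 182 298 310; 184 298 310; 186 301 310; 188 301 309; 190 301 306; 192 301 306; 194 301 306; 196 301 315; 198 305 306; 200 None None; 202 None None; 204 None None; 
front mouth [[303.62463349 181.73305133]] axis [[305.00971471 179.8421774 ]]
n 630 min y -0.04613395624020877
side y -0.035 x 0.5189 0.5317 0.5253 0.5255 16
side y -0.025 x 0.5164 0.531 0.5237 0.5237 17
side y -0.015 x 0.5158 0.5284 0.5221 0.5219 18
side y -0.005 x 0.5134 0.5277 0.5205 0.5203 17
side y 0.005 x 0.5128 0.5251 0.519 0.5189 17
top [ 0.5262 -0.0353]
top [ 0.5251 -0.0252]
top [ 0.5233 -0.0151]
top [ 0.521 -0.005]
top [0.5188 0.0051]
side x 0.6 y mean 0.0898 top 0.0864
side x 0.62 y mean 0.0912 top 0.0877
side x 0.64 y mean 0.0935 top 0.089
```

```bash
cat > ctl.py <<'E'
from h import *
from bench import manip
import json
DZ=.0287
def u2(h): a=np.radians(h); return np.array([np.cos(a),np.sin(a)]), np.array([-np.sin(a),np.cos(a)])
def go(p,yaw,z=.1703,speed=.03,c=None): # bore centre
    return manip.servo_line(np.r_[p,z+DZ],speed=speed,orientation=ori(yaw),contact_N=c)
def force(n=1,dt=.03):
    F=[];M=[]
    for _ in range(n):
        manip.hold(dt); F.append(manip.current_force()); M.append(manip.current_moment())
    return np.mean(F,0),np.mean(M,0)
E
python3 - <<'E'
from ctl import *
h=98.8; d,n=u2(h); tip=np.array([.5277,-.0465])
go(tip-d*.020,h,speed=.06); 
x=[force() for _ in range(8)]; F0=np.mean([a[0] for a in x],0); M0=np.mean([a[1] for a in x],0)
print("F0",F0,np.std([a[0] for a in x],0),"M0",M0,np.std([a[1] for a in x],0)); json.dump([F0.tolist(),M0.tolist()],open("base.json","w"))
for s in (-.012,-.008,-.004,0,.004,.008,.012):
    r=go(tip+d*s,h,speed=.025,c=4); F,M=force(2)
    f=F-F0;m=M-M0; p=manip.current_tcp_pos()[:2]-tip
    print(s,r,"ax %.2f lat %.2f z %.2f"%(f[:2]@d,f[:2]@n,f[2]),"m ax %.3f lat %.3f z %.3f"%(m[:2]@d,m[:2]@n,m[2]),"s %.4f lat %.4f"%(p@d,p@n),manip.current_clock())
    if r or np.linalg.norm(f)>4: break
E
```

```text
F0 [-0.21490558 -0.08266458 -2.05632391] [0.5895572  0.41409993 0.74419339] M0 [-0.00225324 -0.01325008  0.01245069] [0.03083358 0.026802   0.03762074]
-0.012 False ax 0.44 lat -0.50 z -0.40 m ax 0.007 lat -0.019 z -0.009 s -0.0120 lat -0.0000 8.1167
-0.008 False ax -0.17 lat -0.35 z -0.32 m ax -0.014 lat -0.024 z -0.005 s -0.0079 lat -0.0000 8.4917
-0.004 False ax -0.19 lat -0.55 z -0.52 m ax 0.014 lat -0.012 z -0.010 s -0.0039 lat -0.0000 8.8667
0 False ax 1.11 lat -0.80 z -1.75 m ax -0.151 lat -0.253 z -0.006 s 0.0002 lat 0.0000 9.2417
0.004 False ax 1.12 lat -1.68 z -2.74 m ax -0.266 lat -0.357 z -0.008 s 0.0042 lat -0.0000 9.6167
0.008 False ax 0.95 lat -1.32 z -3.65 m ax -0.259 lat -0.232 z -0.033 s 0.0081 lat 0.0000 9.9917
0.012 False ax 0.77 lat -1.96 z -3.64 m ax -0.251 lat -0.217 z 0.008 s 0.0121 lat -0.0000 10.3667
```

```bash
cat > path.py <<'E'
from rail import *
def walk(P,p,d0,xmax):
    P=P[P[:,0]<xmax]; p=np.array(p,float); d=d0; out=[]
    for i in range(90):
        for _ in range(4):
            w=P-p; n=np.array([-d[1],d[0]]); k=(abs(w@d)<.007)&(abs(w@n)<.013)
            if k.sum()<8: return np.array(out)
            p=p+n*((w[k]@n).mean())
        out.append(p.copy())
        if len(out)>3: e=out[-1]-out[-4]; d=e/np.linalg.norm(e)
        p=p+d*.003
    return np.array(out)
t=pickle.load(open("top0.pkl","rb"));s0=pickle.load(open("side0.pkl","rb"))
C=cloud(s0);Z=C[...,2];k=(Z>.155)&(Z<.19)&(C[...,0]>.45)&(C[...,0]<.7)&(C[...,1]>-.1)&(C[...,1]<.12)
v,u=np.nonzero(k); Ps=onplane(s0,np.c_[u,v],.17)[:,:2]
d0=np.array([np.cos(np.radians(98.8)),np.sin(np.radians(98.8))])
A=walk(rail_line(t),[.526,-.036],d0,.652); B=walk(Ps,[.5255,-.036],d0,.652)
def sp(A): 
    tck,u=splprep(A.T,s=len(A)*.0003**2,k=4); return np.array(splev(np.linspace(0,1,600),tck)).T
A,B=sp(A),sp(B)
D=np.gradient(A,axis=0);D/=np.linalg.norm(D,axis=1)[:,None];N=np.c_[-D[:,1],D[:,0]]
off=np.array([(lambda w:(w@N[i])[np.argmin(abs(w@D[i])+ .2*abs(w@N[i]))])(B-A[i]) for i in range(600)])
print("side-top lateral mm",(off[::40]*1e3).round(1))
M=A+N*off[:,None]/2
# straight extrapolation at both ends, then resample per mm
def fit(Q,fw): 
    vx,vy,x,y=cv2.fitLine(Q.astype(np.float32),2,0,.01,.01).ravel(); v=np.array([vx,vy]); v*=np.sign(v@fw); return np.array([x,y]),v
x1,v1=fit(M[:100],d0); x2,v2=fit(M[480:],np.array([1,0])); print("headings",[np.degrees(np.arctan2(v[1],v[0])) for v in(v1,v2)])
tip=x1+v1*((np.array([.5277,-.0465])-x1)@v1)
end=x2+v2*((np.array([.680,.09])-x2)@v2)
tck,u=splprep(np.r_[[tip+v1*i*.002 for i in range(0,10)],M[(M-tip)@v1>.02][::6] if 0 else M[50:540:6],[end-v2*.001*i for i in range(20,0,-2)]].T,s=110*.0003**2,k=4)
Q=np.array(splev(np.linspace(0,1,3000),tck)).T; L=np.r_[0,np.cumsum(np.linalg.norm(np.diff(Q,axis=0),axis=1))]
g=np.arange(0,L[-1],.001); W=np.c_[np.interp(g,L,Q[:,0]),np.interp(g,L,Q[:,1])]
D=np.gradient(W,axis=0); h=np.degrees(np.unwrap(np.arctan2(D[:,1],D[:,0])))
h=np.convolve(np.pad(h,5,mode="edge"),np.ones(11)/11,"valid")
np.save("W.npy",np.c_[g,W,h])
print(len(g)); print(np.c_[g*1e3,W*1e3,h][::12].round(1))
E
python3 path.py
python3 - <<'E'
from ctl import *
F0,M0=map(np.array,json.load(open("base.json")))
h=98.8; d,n=u2(h); tip=np.array([.5277,-.0465])
for lat,z in ((0,.1698),(0,.1693),(-.0005,.1693),(-.001,.1690)):
    go(tip+d*.012+n*lat,h,z=z,speed=.02); F,M=force(6); f=F-F0;m=M-M0
    print(lat,z,"ax %.2f lat %.2f z %.2f"%(f[:2]@d,f[:2]@n,f[2]),"m ax %.3f lat %.3f z %.3f"%(m[:2]@d,m[:2]@n,m[2]),manip.current_tcp_pos()[2]-DZ,manip.current_clock())
E
```

```text
side-top lateral mm [0.1 1.  0.6 0.3 0.9 1.7 2.4 3.  3.4 3.3 3.4 3.6 3.5 3.1 3.9]
headings [np.float32(100.16893), np.float32(6.8220434)]
270
[[ 0.000e+00  5.277e+02 -4.670e+01  9.380e+01]
 [ 1.200e+01  5.265e+02 -3.470e+01  9.810e+01]
 [ 2.400e+01  5.244e+02 -2.290e+01  1.014e+02]
 [ 3.600e+01  5.219e+02 -1.120e+01  1.023e+02]
 [ 4.800e+01  5.195e+02  6.000e-01  1.006e+02]
 [ 6.000e+01  5.176e+02  1.240e+01  9.670e+01]
 [ 7.200e+01  5.168e+02  2.440e+01  9.040e+01]
 [ 8.400e+01  5.176e+02  3.630e+01  8.130e+01]
 [ 9.600e+01  5.205e+02  4.790e+01  6.980e+01]
 [ 1.080e+02  5.259e+02  5.870e+01  5.690e+01]
 [ 1.200e+02  5.335e+02  6.790e+01  4.430e+01]
 [ 1.320e+02  5.429e+02  7.530e+01  3.300e+01]
 [ 1.440e+02  5.535e+02  8.100e+01  2.310e+01]
 [ 1.560e+02  5.649e+02  8.480e+01  1.450e+01]
 [ 1.680e+02  5.766e+02  8.700e+01  7.500e+00]
 [ 1.800e+02  5.886e+02  8.800e+01  2.700e+00]
 [ 1.920e+02  6.006e+02  8.830e+01  7.000e-01]
 [ 2.040e+02  6.126e+02  8.850e+01  1.700e+00]
 [ 2.160e+02  6.246e+02  8.910e+01  4.400e+00]
 [ 2.280e+02  6.365e+02  9.040e+01  7.400e+00]
 [ 2.400e+02  6.484e+02  9.210e+01  9.200e+00]
 [ 2.520e+02  6.602e+02  9.410e+01  8.400e+00]
 [ 2.640e+02  6.721e+02  9.550e+01  3.900e+00]]
0 0.1698 ax 1.09 lat -1.16 z -1.47 m ax -0.118 lat -0.213 z 0.005 0.16983417320814015 10.8167
0 0.1693 ax -0.43 lat -0.06 z -0.02 m ax 0.006 lat 0.003 z -0.026 0.16932374550539941 11.2667
-0.0005 0.1693 ax -0.19 lat -0.03 z -0.11 m ax -0.009 lat -0.004 z -0.004 0.1693253001157446 11.7167
-0.001 0.169 ax -0.00 lat -0.12 z -0.20 m ax 0.017 lat -0.014 z -0.025 0.16899693900610252 12.1667
```

Feeling works: the carriage hangs free at z≈0.1690, with a stiffness of about 3 N/mm. For the path I'll use the known shape (straight, 102 mm bend, straight), fitted to the measured axis points from both views.

```bash
cat > path2.py <<'E'
import io,contextlib
with contextlib.redirect_stdout(io.StringIO()):
    from path import A,B
from h import *
from scipy.optimize import least_squares
from scipy.spatial import cKDTree
A=A[20:-40:3];B=B[20:-40:3]
g=np.arange(0,.270,.0005)
def curve(q):
    x,h1,a=q[0],q[1],q[2]; k=q[3:8]
    s=np.clip((g-a)/.102,0,1); kap=np.interp(s,np.linspace(0,1,5),k)*((g>a)&(g<a+.102))
    h=h1-np.cumsum(kap)*.0005
    return np.c_[x+np.cumsum(np.cos(h))*.0005,-.0467+np.cumsum(np.sin(h))*.0005],h
def res(q):
    W,h=curve(q); r=[]
    for P,o in((A,q[8:10]),(B,-q[8:10])):
        i=cKDTree(W).query(P-o)[1]; n=np.c_[-np.sin(h[i]),np.cos(h[i])]; r.append(((P-o-W[i])*n).sum(1)/.0005)
    return np.r_[r[0],r[1],(q[3:8]-1/.07)/6,q[8:10]/.002,(q[2]-.065)/.015]
f=least_squares(res,np.r_[.5275,np.radians(99.5),.06,np.ones(5)/.07,0,0],x_scale=np.r_[.001,.02,.01,np.ones(5)*2,.001,.001],diff_step=1e-4)
q=f.x; W,h=curve(q); r=res(q)
print("x0 %.4f h1 %.1f a %.4f"%(q[0],np.degrees(q[1]),q[2]),"R",(1/q[3:8]).round(4),"h2",np.degrees(h[-1]).round(1),"off",q[8:].round(4),"rms mm",(r[:-8]**2).mean()**.5*.5)
np.save("W.npy",np.c_[g,W,np.degrees(h)][::2]); print(np.c_[g*1e3,W*1e3,np.degrees(h)][::40].round(1))
E
python3 path2.py
```

```text
x0 0.5282 h1 100.2 a 0.0575 R [0.0839 0.0712 0.0487 0.0771 0.0456] h2 5.9 off [ 0.0005 -0.0017] rms mm 0.6049213739761073
[[  0.  528.1 -46.2 100.2]
 [ 20.  524.6 -26.5 100.2]
 [ 40.  521.1  -6.8 100.2]
 [ 60.  517.6  12.9  98.5]
 [ 80.  517.2  32.8  83.6]
 [100.  522.5  52.   65.3]
 [120.  534.2  68.1  43.5]
 [140.  550.6  79.4  26.6]
 [160.  569.7  85.    5.9]
 [180.  589.6  87.    5.9]
 [200.  609.5  89.1   5.9]
 [220.  629.4  91.1   5.9]
 [240.  649.3  93.1   5.9]
 [260.  669.2  95.2   5.9]]
```

```bash
cat > slide.py <<'E'
from ctl import *
import os
def slide(s0,s1,step=.003,z=.1685,speed=.03,flim=7.,cmax=5.,axstop=None):
    W=np.load("W.npy"); F0,M0=map(np.array,json.load(open("base.json")))
    st=json.load(open("st.json")) if os.path.exists("st.json") else dict(c=[0,0],dy=0,z=z)
    c=np.array(st["c"],float);dy=st["dy"];z=st["z"]; s=s0; blocked=0
    while s<s1-1e-6 and blocked<6:
        s=min(s+step,s1)
        p=np.array([np.interp(s,W[:,0],W[:,i]) for i in(1,2)]); h=np.interp(s,W[:,0],W[:,3]); d,n=u2(h)
        r=go(p+c,h+dy,z=z,speed=speed,c=cmax); F,M=force(3,.025); f=F-F0; m=M-M0
        ax,la,fz,mz=f[:2]@d,f[:2]@n,f[2],m[2]
        print("s%.1f %s ax %.1f lat %.1f z %.1f mz %.3f | c %s dy %.1f z %.4f t %.1f"%(s*1e3,"B" if r else "-",ax,la,fz,mz,(c*1e3).round(2),dy,z,manip.current_clock()))
        if axstop and s>axstop and ax<-2.5: print("STOP FELT"); break
        if abs(la)>.8: c=c+n*np.clip(.3e-3*la,-.0012,.0012)
        if abs(fz)>.9: z+=np.clip(.2e-3*fz,-.0006,.0006)
        if abs(mz)>.05: dy+=np.clip(mz*20,-2,2)
        if r or np.abs([la,fz]).max()>3 or ax<-3 or abs(mz)>.15: blocked+=1; s-=step*(1.3 if ax<-3 else 1)
        else: blocked=0
        if np.linalg.norm(f)>flim: print("HIGH"); s-=step; 
        json.dump(dict(c=c.tolist(),dy=dy,z=z,s=s),open("st.json","w"))
    print("end s",s,"tcp",manip.current_tcp_pos(),"blocked",blocked)
    return s
E
python3 -c "
from slide import *
slide(.012,.062)"
```

```text
s15.0 - ax -0.2 lat -0.2 z 0.2 mz -0.018 | c [0. 0.] dy 0.0 z 0.1685 t 12.5
s18.0 - ax 0.4 lat -0.1 z -0.2 mz -0.023 | c [0. 0.] dy 0.0 z 0.1685 t 12.8
s21.0 - ax -0.0 lat -0.2 z -0.3 mz -0.024 | c [0. 0.] dy 0.0 z 0.1685 t 13.2
s24.0 - ax -0.3 lat -0.1 z 0.2 mz -0.013 | c [0. 0.] dy 0.0 z 0.1685 t 13.5
s27.0 - ax 0.2 lat -0.3 z 0.3 mz -0.021 | c [0. 0.] dy 0.0 z 0.1685 t 13.8
s30.0 - ax 0.1 lat 0.1 z -0.3 mz -0.033 | c [0. 0.] dy 0.0 z 0.1685 t 14.1
s33.0 - ax 0.1 lat -0.7 z -0.1 mz -0.002 | c [0. 0.] dy 0.0 z 0.1685 t 14.4
s36.0 - ax -0.1 lat -0.1 z 0.1 mz -0.034 | c [0. 0.] dy 0.0 z 0.1685 t 14.8
s39.0 - ax -0.6 lat -0.0 z 0.2 mz -0.004 | c [0. 0.] dy 0.0 z 0.1685 t 15.1
s42.0 - ax 0.1 lat -0.0 z -0.3 mz -0.036 | c [0. 0.] dy 0.0 z 0.1685 t 15.4
s45.0 - ax 0.2 lat -0.5 z 0.0 mz -0.002 | c [0. 0.] dy 0.0 z 0.1685 t 15.8
s48.0 - ax -0.3 lat -0.2 z -0.0 mz 0.009 | c [0. 0.] dy 0.0 z 0.1685 t 16.1
s51.0 - ax -0.1 lat 0.1 z -0.2 mz -0.010 | c [0. 0.] dy 0.0 z 0.1685 t 16.4
s54.0 - ax 0.3 lat -0.2 z -0.4 mz 0.009 | c [0. 0.] dy 0.0 z 0.1685 t 16.7
s57.0 - ax 0.3 lat -0.3 z -0.3 mz -0.017 | c [0. 0.] dy 0.0 z 0.1685 t 17.1
s60.0 - ax 0.3 lat -0.1 z 0.0 mz 0.003 | c [0. 0.] dy 0.0 z 0.1685 t 17.4
s62.0 - ax -0.1 lat 0.1 z -0.4 mz -0.025 | c [0. 0.] dy 0.0 z 0.1685 t 17.7
end s 0.062 tcp [0.51735014 0.01477758 0.1972139 ] blocked 0
```

```bash
python3 -c "
from slide import *
slide(.062,.125)"
```

```text
s65.0 - ax 0.3 lat -0.6 z -0.5 mz -0.040 | c [0. 0.] dy 0.0 z 0.1685 t 18.0
s68.0 - ax 0.2 lat 0.2 z -0.4 mz -0.018 | c [0. 0.] dy 0.0 z 0.1685 t 18.4
s71.0 - ax -0.1 lat -0.3 z -0.4 mz -0.019 | c [0. 0.] dy 0.0 z 0.1685 t 18.7
s74.0 - ax 0.1 lat -0.1 z 0.0 mz -0.019 | c [0. 0.] dy 0.0 z 0.1685 t 19.0
s77.0 - ax -0.2 lat -0.5 z -0.5 mz -0.041 | c [0. 0.] dy 0.0 z 0.1685 t 19.3
s80.0 - ax 0.0 lat -0.3 z -0.2 mz 0.016 | c [0. 0.] dy 0.0 z 0.1685 t 19.6
s83.0 - ax 0.4 lat -0.1 z -0.1 mz -0.010 | c [0. 0.] dy 0.0 z 0.1685 t 20.0
s86.0 - ax 0.4 lat -0.5 z 0.1 mz -0.009 | c [0. 0.] dy 0.0 z 0.1685 t 20.3
s89.0 - ax 0.0 lat -0.2 z 0.1 mz -0.000 | c [0. 0.] dy 0.0 z 0.1685 t 20.6
s92.0 - ax 0.3 lat -0.4 z -0.2 mz -0.009 | c [0. 0.] dy 0.0 z 0.1685 t 20.9
s95.0 - ax 0.4 lat -0.1 z 0.4 mz -0.028 | c [0. 0.] dy 0.0 z 0.1685 t 21.3
s98.0 - ax 0.3 lat 0.0 z -0.1 mz -0.013 | c [0. 0.] dy 0.0 z 0.1685 t 21.6
s101.0 - ax 0.2 lat -0.2 z -0.7 mz -0.036 | c [0. 0.] dy 0.0 z 0.1685 t 21.9
s104.0 - ax -0.2 lat -0.5 z 0.0 mz -0.016 | c [0. 0.] dy 0.0 z 0.1685 t 22.2
s107.0 - ax 0.5 lat -0.6 z -0.2 mz 0.001 | c [0. 0.] dy 0.0 z 0.1685 t 22.6
s110.0 - ax -0.1 lat 0.4 z 0.0 mz -0.022 | c [0. 0.] dy 0.0 z 0.1685 t 22.9
s113.0 - ax 0.2 lat -0.2 z 0.5 mz 0.010 | c [0. 0.] dy 0.0 z 0.1685 t 23.2
s116.0 - ax 0.1 lat 0.2 z 0.1 mz -0.032 | c [0. 0.] dy 0.0 z 0.1685 t 23.6
s119.0 - ax 0.1 lat 0.1 z -0.1 mz -0.023 | c [0. 0.] dy 0.0 z 0.1685 t 23.9
s122.0 - ax 0.1 lat 0.2 z -0.6 mz 0.009 | c [0. 0.] dy 0.0 z 0.1685 t 24.2
s125.0 - ax 0.0 lat 0.2 z 0.3 mz -0.014 | c [0. 0.] dy 0.0 z 0.1685 t 24.5
end s 0.125 tcp [0.53781039 0.07125769 0.19715847] blocked 0
```

No contact anywhere seems almost too good, so I'll check with one look that it really is threaded.

```bash
python3 - <<'E'
from bench import vision
from h import *
f=vision.grab_frame("side"); pickle.dump(f,open("side2.pkl","wb")); u,v=proj(f,[.5378,.0713,.16])[0].astype(int); print(u,v)
cv2.imwrite("pics/mid.png",cv2.resize(f["color"][v-45:v+45,u-60:u+60],None,fx=6,fy=6,interpolation=cv2.INTER_CUBIC))
E
```

```text
267 214
```

View pics/mid.png

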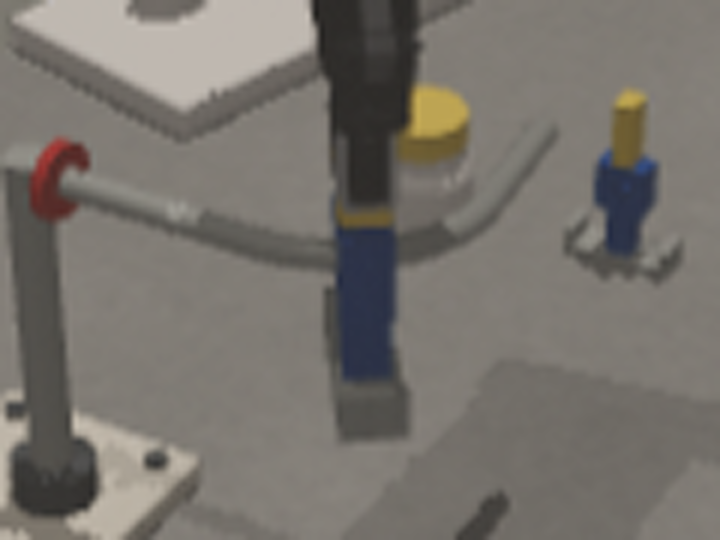

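The picture shows the rod running through the block at crop (365,250), with the free tip at (550,130) behind it and the stop ahead at (60,180). It is threaded, so I continue.

```bash
python3 -c "
from slide import *
s=slide(.125,.228)"
```

```text
s128.0 - ax 0.3 lat 0.1 z 0.1 mz 0.021 | c [0. 0.] dy 0.0 z 0.1685 t 24.9
s131.0 - ax 0.6 lat 0.4 z 0.0 mz -0.027 | c [0. 0.] dy 0.0 z 0.1685 t 25.2
s134.0 - ax 0.1 lat -0.3 z 0.6 mz 0.017 | c [0. 0.] dy 0.0 z 0.1685 t 25.6
s137.0 - ax -0.2 lat -0.1 z 0.1 mz -0.013 | c [0. 0.] dy 0.0 z 0.1685 t 25.9
s140.0 - ax 0.5 lat 0.2 z -0.2 mz 0.010 | c [0. 0.] dy 0.0 z 0.1685 t 26.2
s143.0 - ax 0.3 lat 0.5 z 0.0 mz -0.003 | c [0. 0.] dy 0.0 z 0.1685 t 26.5
s146.0 - ax 0.0 lat 0.0 z 0.1 mz -0.007 | c [0. 0.] dy 0.0 z 0.1685 t 26.9
s149.0 - ax 0.5 lat 0.2 z 0.2 mz -0.041 | c [0. 0.] dy 0.0 z 0.1685 t 27.2
s152.0 - ax 0.3 lat -0.0 z 0.0 mz -0.008 | c [0. 0.] dy 0.0 z 0.1685 t 27.5
s155.0 - ax 0.6 lat 0.2 z -0.3 mz 0.018 | c [0. 0.] dy 0.0 z 0.1685 t 27.8
s158.0 - ax 0.3 lat 0.3 z 0.1 mz -0.026 | c [0. 0.] dy 0.0 z 0.1685 t 28.1
s161.0 - ax 0.3 lat 0.6 z -0.4 mz -0.026 | c [0. 0.] dy 0.0 z 0.1685 t 28.5
s164.0 - ax 0.2 lat 0.5 z 0.1 mz -0.018 | c [0. 0.] dy 0.0 z 0.1685 t 28.8
s167.0 - ax 0.5 lat 0.4 z 0.1 mz -0.023 | c [0. 0.] dy 0.0 z 0.1685 t 29.1
s170.0 - ax 0.3 lat 0.3 z 0.1 mz -0.002 | c [0.
[... 939 characters left out ...]
.4
s209.0 - ax 1.0 lat 0.0 z 0.4 mz -0.005 | c [0. 0.] dy 0.0 z 0.1685 t 33.7
s212.0 - ax 0.2 lat -0.4 z 0.9 mz -0.002 | c [0. 0.] dy 0.0 z 0.1685 t 34.0
s215.0 - ax 1.2 lat -2.1 z 0.9 mz -0.021 | c [0. 0.] dy 0.0 z 0.1685 t 34.3
s218.0 - ax 0.3 lat -0.1 z -0.4 mz 0.012 | c [ 0.07 -0.64] dy 0.0 z 0.1687 t 34.6
s221.0 - ax 0.1 lat -0.4 z -0.3 mz -0.029 | c [ 0.07 -0.64] dy 0.0 z 0.1687 t 35.0
s224.0 - ax 0.2 lat 0.4 z -0.7 mz 0.010 | c [ 0.07 -0.64] dy 0.0 z 0.1687 t 35.3
s227.0 - ax 0.8 lat -0.5 z 0.1 mz -0.010 | c [ 0.07 -0.64] dy 0.0 z 0.1687 t 35.6
s228.0 - ax 0.3 lat -0.9 z 0.3 mz -0.020 | c [ 0.07 -0.64] dy 0.0 z 0.1687 t 36.0
end s 0.228 tcp [0.63734655 0.09122718 0.19734706] blocked 0
```

```bash
python3 - <<'E'
from slide import *
W=np.load("W.npy"); i=np.argmin(abs(W[:,0]-.228)); d,_=u2(4.)
W[i:,1:3]=W[i,1:3]+d*(W[i:,0]-W[i,0])[:,None]; W[i:,3]=4.; np.save("W.npy",W)
st=json.load(open("st.json")); st["c"][1]-=.0005; json.dump(st,open("st.json","w"))
slide(.228,.265,step=.002,speed=.02,cmax=4,axstop=.235)
E
```

```text
s230.0 - ax 0.2 lat 0.3 z 0.2 mz -0.023 | c [ 0.09 -1.4 ] dy 0.0 z 0.1687 t 36.3
s232.0 - ax 0.4 lat 0.3 z -0.2 mz -0.009 | c [ 0.09 -1.4 ] dy 0.0 z 0.1687 t 36.6
s234.0 - ax -0.1 lat 0.2 z -0.1 mz -0.028 | c [ 0.09 -1.4 ] dy 0.0 z 0.1687 t 36.9
s236.0 - ax 0.4 lat -0.4 z 0.2 mz 0.004 | c [ 0.09 -1.4 ] dy 0.0 z 0.1687 t 37.3
s238.0 - ax 0.4 lat -0.0 z 0.1 mz 0.027 | c [ 0.09 -1.4 ] dy 0.0 z 0.1687 t 37.6
s240.0 - ax 0.6 lat 0.0 z 0.1 mz -0.006 | c [ 0.09 -1.4 ] dy 0.0 z 0.1687 t 37.9
s242.0 - ax -5.1 lat -0.4 z 2.0 mz -0.103 | c [ 0.09 -1.4 ] dy 0.0 z 0.1687 t 38.2
STOP FELT
end s 0.24200000000000002 tcp [0.65053762 0.09137365 0.19723185] blocked 0
```

```bash
python3 - <<'E'
from ctl import *
from bench import vision
F0,M0=map(np.array,json.load(open("base.json")))
t=manip.current_tcp_pos(); d,n=u2(4)
for b in (.0006,.0012):
    go(t[:2]-d*b,4.,z=.1687,speed=.02); F,M=force(5); f=F-F0; print(b,"ax %.2f lat %.2f z %.2f mz %.3f"%(f[:2]@d,f[:2]@n,f[2],(M-M0)[2]),manip.current_tcp_pos(),manip.current_clock())
    if f[:2]@d>-1.5: break
f=vision.grab_frame("side"); pickle.dump(f,open("side3.pkl","wb")); u,v=proj(f,[.65,.091,.16])[0].astype(int); print(u,v)
g=vision.grab_frame("top"); U,V=proj(g,[.65,.091,.17])[0].astype(int)
a=cv2.resize(f["color"][v-35:v+35,u-30:u+30],(480,560),interpolation=cv2.INTER_CUBIC)
b=cv2.resize(g["color"][V-35:V+35,U-20:U+20],(320,560),interpolation=cv2.INTER_CUBIC)
cv2.imwrite("pics/home.png",np.hstack([a,b]))
E
```

```text
0.0006 ax 0.55 lat -0.26 z 0.47 mz -0.008 [0.65010616 0.09136774 0.19743073] 38.65
221 203
```

View pics/home.png

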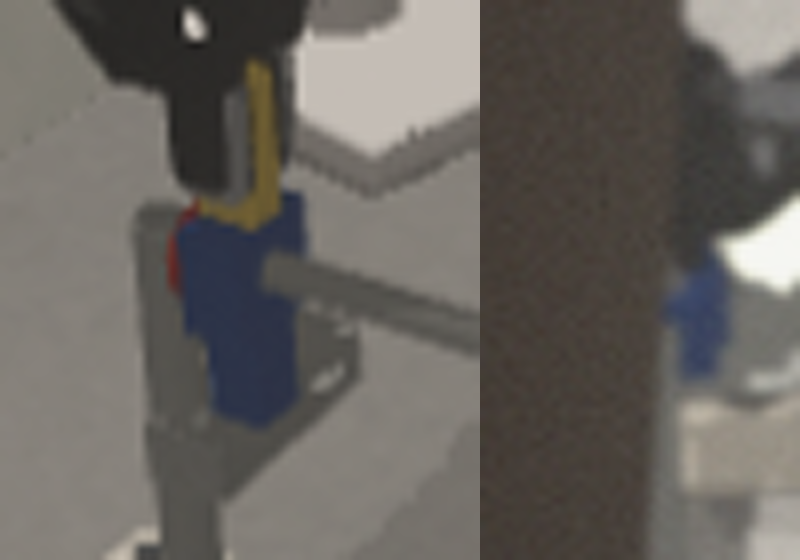

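```bash
python3 - <<'E'
from ctl import *
F0,M0=map(np.array,json.load(open("base.json")))
t=manip.current_tcp_pos()[:2]
for yaw in (4.,2.,0.):
    d,n=u2(3.)
    go(t-d*.001,yaw,z=.1687,speed=.02)
    r=go(t+d*.006,yaw,z=.1687,speed=.012,c=4); F,M=force(8); f=F-F0;m=M-M0; p=manip.current_tcp_pos()
    print(yaw,r,"ax %.2f lat %.2f z %.2f"%(f[:2]@d,f[:2]@n,f[2]),"m ax %.3f lat %.3f z %.3f"%(m[:2]@d,m[:2]@n,m[2]),p,manip.current_clock())
go(p[:2]-d*.0005,2.,z=.1687,speed=.02)
s=pickle.load(open("side0.pkl","rb")); m=mask(s,(0,110,50),(8,255,255))|mask(s,(172,110,50),(180,255,255))
v,u=np.nonzero(m[185:210,200:230]); v=v+185;u=u+200
# red disc pixels -> plane of the face through candidate x: report implied disc centre height for x candidates
C=cloud(s)[v,u]; print("red cloud mean",C.mean(0),np.median(C,0),C.min(0),C.max(0))
t0=pickle.load(open("top0.pkl","rb")); m=mask(t0,(0,110,50),(8,255,255))|mask(t0,(172,110,50),(180,255,255))
v,u=np.nonzero(m[140:160,205:230]);v=v+140;u=u+205; P=onplane(t0,np.c_[u,v],.186); C=cloud(t0)[v,u]; print("top red x",np.percentile(C[:,0],[2,20,50,80,98]).round(4),np.percentile(C[:,2],[2,50,98]).round(3), "y",np.percentile(C[:,1],[2,98]).round(4))
E
```

```text
4.0 True ax 0.39 lat 0.27 z 1.34 m ax -0.004 lat -0.041 z -0.004 [0.64994634 0.09133236 0.19651116] 39.5833
2.0 True ax 0.33 lat 0.28 z 2.40 m ax -0.003 lat -0.020 z 0.006 [0.64993527 0.09130853 0.19648982] 40.4167
0.0 True ax 0.73 lat -0.84 z 3.05 m ax -0.164 lat -0.031 z -0.010 [0.64950898 0.09124746 0.19648142] 41.2333
red cloud mean [0.64615021 0.11500117 0.18865765] [0.6597978  0.10039421 0.17609566] [ 0.07235249 -0.14575982 -0.00276571] [0.87026491 0.76780734 0.72641603]
top red x [0.6484 0.6602 0.6613 0.6638 0.6656] [0.174 0.184 0.221] y [0.0709 0.1022]
```

```bash
python3 - <<'E'
from ctl import *
F0,M0=map(np.array,json.load(open("base.json")))
d,n=u2(3.); t=manip.current_tcp_pos()[:2]; print(t)
for k in range(16):
    q=t+d*.0003*k; go(q,3.,z=.1686,speed=.02); F,M=force(4,.025); f=F-F0;m=M-M0; p=manip.current_tcp_pos()
    print(k,"ax %.2f lat %.2f z %.2f"%(f[:2]@d,f[:2]@n,f[2]),"m lat %.3f z %.3f"%(m[:2]@n,m[2]),p.round(4),manip.current_clock())
    if f[:2]@d<-2.5: break
E
```

```text
[0.64879874 0.09123782]
0 ax 0.10 lat 0.09 z -0.12 m lat 0.022 z -0.002 [0.6488 0.0912 0.1972] 41.8333
1 ax 0.48 lat 0.38 z -0.08 m lat 0.000 z -0.003 [0.6491 0.0912 0.1973] 42.1833
2 ax 0.11 lat 0.14 z -0.21 m lat -0.001 z -0.009 [0.6494 0.0912 0.1973] 42.5333
3 ax 0.10 lat 0.04 z 0.00 m lat 0.015 z -0.031 [0.6497 0.0913 0.1973] 42.8833
4 ax 0.17 lat 0.20 z -0.46 m lat -0.002 z -0.010 [0.65   0.0913 0.1973] 43.2333
5 ax 0.02 lat 0.32 z 0.06 m lat -0.005 z -0.024 [0.6503 0.0913 0.1973] 43.5833
6 ax -0.95 lat 0.04 z 0.43 m lat 0.339 z 0.008 [0.6504 0.0913 0.1973] 43.9333
7 ax -4.97 lat 0.23 z 2.60 m lat 0.977 z 0.020 [0.6505 0.0913 0.1972] 44.2833
```

```bash
python3 - <<'E'
from ctl import *
from bench import vision
t=manip.current_tcp_pos(); d,n=u2(3.)
go(np.array([.6502,.0913]),3.,z=.1685,speed=.02)
manip.let_go(); manip.hold(.2); print(manip.current_force(),manip.current_opening())
p=manip.current_tcp_pos(); manip.servo_line([p[0],p[1],.30],speed=.12)
manip.servo_line([p[0]-.10,p[1]-.12,.32],speed=.2); print(manip.current_clock())
for nm in("side","top"):
    f=vision.grab_frame(nm); pickle.dump(f,open(nm+"4.pkl","wb"))
    m=mask(f,(18,110,80),(35,255,255)); u,v=proj(f,[.65,.091,.20])[0]; print(nm,u,v,[b for b in blobs(m) if abs(b[0][0]-u)<30 and abs(b[0][1]-v)<30])
    C=cloud(f); 
    bl=mask(f,(105,90,25),(128,255,255))>0; near=(abs(C[...,0]-.65)<.05)&(abs(C[...,1]-.09)<.05)&(C[...,2]>.08)
    rd=(mask(f,(0,110,50),(8,255,255))|mask(f,(172,110,50),(180,255,255)))>0
    for q,k in (("blue",bl),("yellow",m>0),("red",rd)):
        X=C[k&near]; print(q,len(X),np.percentile(X,[5,50,95],axis=0).round(4).tolist() if len(X) else "")
f=pickle.load(open("side4.pkl","rb"));g=pickle.load(open("top4.pkl","rb"))
u,v=proj(f,[.65,.091,.165])[0].astype(int);U,V=proj(g,[.65,.091,.17])[0].astype(int)
a=cv2.resize(f["color"][v-35:v+35,u-25:u+25],(400,560),interpolation=cv2.INTER_CUBIC)
b=cv2.resize(g["color"][V-35:V+35,U-25:U+25],(400,560),interpolation=cv2.INTER_CUBIC)
cv2.imwrite("pics/rel.png",np.hstack([a,b]))
E
```

```text
[-0.46535291 -0.11151544 -0.86418044] 0.08558211692596654
47.3667
side 220.32259701824074 188.41328970102893 [([219.3, 185.4], 187, [214, 176, 11, 21])]
blue 90 [[0.6399, 0.0963, 0.1326], [0.6492, 0.1081, 0.1725], [0.6564, 0.1108, 0.1846]]
yellow 186 [[0.6387, 0.0907, 0.1904], [0.6449, 0.0997, 0.2135], [0.6566, 0.103, 0.2309]]
red 11 [[0.6617, 0.0934, 0.1669], [0.6637, 0.1055, 0.1754], [0.6696, 0.1086, 0.1841]]
top 212.81711763488337 153.49846092906984 [([210.9, 154.5], 78, [205, 150, 13, 10])]
blue 20 [[0.639, 0.0984, 0.1624], [0.6398, 0.1026, 0.181], [0.6444, 0.1054, 0.1856]]
yellow 64 [[0.6392, 0.0842, 0.1968], [0.6405, 0.0909, 0.2211], [0.6451, 0.0975, 0.2323]]
red 0
```

View pics/rel.png

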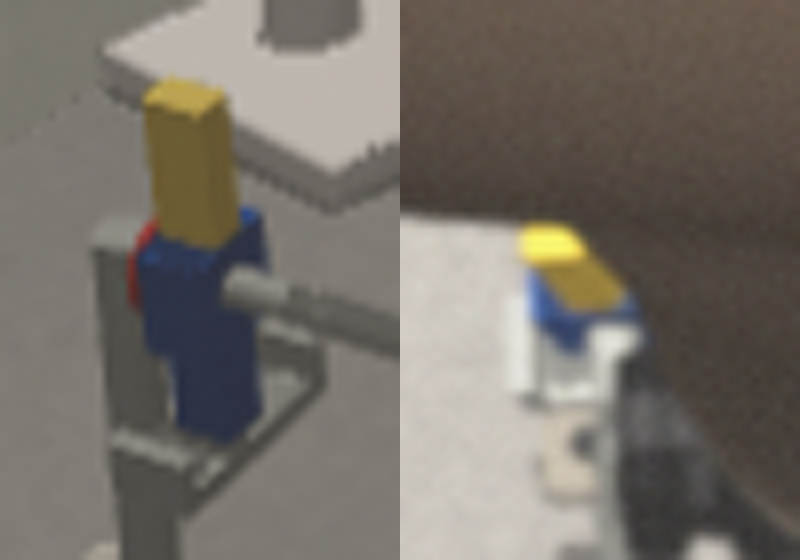

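The carriage hangs tab-up. In the side crop the block's far face is against the red disc at (140,265). I estimate the bore 10–11.5 mm before the face. I'll give it one gentle confirming nudge with the shut fingers low on the block, then look with the arm clear.

```bash
python3 - <<'E'
from ctl import *
from bench import vision
d,n=u2(4.); b=np.array([.6500,.0905]); R=ori(4.)
q=b-d*.040
manip.move_to(np.r_[q,.26],R); manip.close_gripper(20); print(manip.current_opening(),manip.current_clock())
manip.servo_line(np.r_[q,.1825],speed=.08,contact_N=6); F0=force(6)[0]; print(manip.current_tcp_pos())
r=manip.servo_line(np.r_[b-d*.008,.1825],speed=.015,contact_N=4); F=force(3)[0]-F0
print(r,F,manip.current_tcp_pos(),"dist to b",(b-manip.current_tcp_pos()[:2])@d,manip.current_clock())
manip.servo_line(np.r_[q,.1825],speed=.05); manip.servo_line(np.r_[q,.30],speed=.15)
manip.move_to(np.array([.50,-.30,.33]),ori(57)); print(manip.current_clock(),manip.current_force())
for nm in("side","top"):
    f=vision.grab_frame(nm); pickle.dump(f,open(nm+"5.pkl","wb"))
    C=cloud(f); near=(abs(C[...,0]-.65)<.05)&(abs(C[...,1]-.09)<.05)&(C[...,2]>.08)
    for qn,k in (("blue",mask(f,(105,90,25),(128,255,255))>0),("yellow",mask(f,(18,110,80),(35,255,255))>0),("red",(mask(f,(0,110,50),(8,255,255))|mask(f,(172,110,50),(180,255,255)))>0)):
        X=C[k&near]; print(nm,qn,len(X),np.percentile(X,[5,50,95],axis=0).round(4).tolist() if len(X) else "")
f=pickle.load(open("side5.pkl","rb"));g=pickle.load(open("top5.pkl","rb"))
for nm,uv,zz in(("bottle",0,.105),("jar",0,.06)): pass
m=(mask(g,(0,130,60),(8,255,255))|mask(g,(172,130,60),(180,255,255))); print("red",blobs(m)); print("yel",blobs(mask(g,(18,110,80),(35,255,255))))
u,v=proj(f,[.65,.091,.165])[0].astype(int);U,V=proj(g,[.65,.091,.17])[0].astype(int)
a=cv2.resize(f["color"][v-35:v+35,u-25:u+25],(400,560),interpolation=cv2.INTER_CUBIC)
b=cv2.resize(g["color"][V-35:V+35,U-25:U+25],(400,560),interpolation=cv2.INTER_CUBIC)
cv2.imwrite("pics/fin.png",np.hstack([a,b])); print(U,V)
E
```

```text
-0.00024010130117618067 48.8667
[0.61031197 0.08773937 0.18297313]
True [-1.03432561  0.11237624  0.0357881 ] [0.62919483 0.08905287 0.18184942] dist to b 0.020855438602596248 51.5833
54.55 [ 0.55772446 -0.00864253  0.48795335]
side blue 36 [[0.6396, 0.0781, 0.169], [0.6498, 0.1048, 0.1831], [0.6571, 0.1105, 0.1847]]
side yellow 185 [[0.6386, 0.0902, 0.1908], [0.645, 0.0993, 0.2132], [0.656, 0.1026, 0.2304]]
side red 10 [[0.6617, 0.0951, 0.1673], [0.6639, 0.1048, 0.1757], [0.6661, 0.1093, 0.1834]]
top blue 62 [[0.6396, 0.0731, 0.178], [0.6472, 0.0776, 0.1859], [0.6573, 0.1048, 0.1891]]
top yellow 138 [[0.6393, 0.0845, 0.2016], [0.6459, 0.0898, 0.2298], [0.6569, 0.0977, 0.2335]]
top red 12 [[0.6601, 0.0794, 0.1827], [0.6637, 0.084, 0.1848], [0.6659, 0.0859, 0.1936]]
red [([218.3, 149.3], 9, [216, 149, 6, 2]), ([136.0, 178.2], 124, [130, 172, 13, 13])]
yel [([210.6, 151.4], 142, [205, 144, 12, 16]), ([348.5, 159.8], 338, [339, 150, 20, 21]), ([361.2, 202.3], 35, [358, 199, 8, 7]), ([10.2, 271.7], 1037, [0, 243, 23, 56])]
215 157
```

View pics/fin.png

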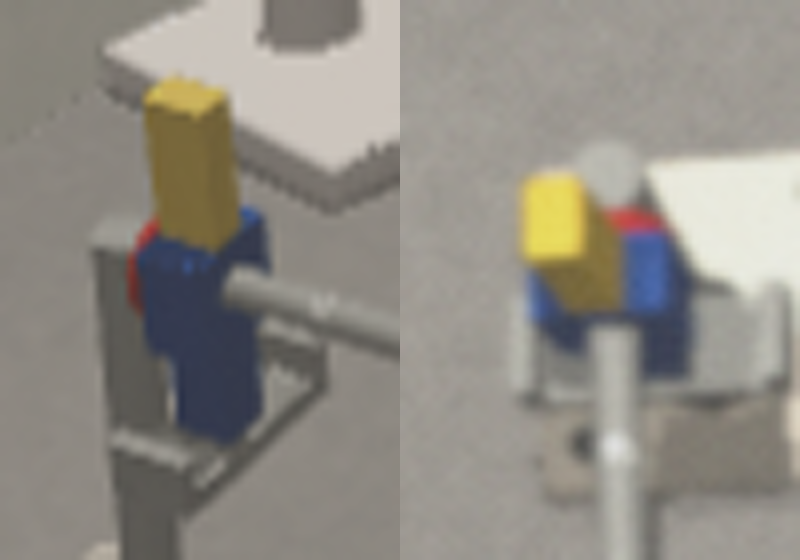

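The final top crop shows the red strip at (640,220) directly against the blue block at (645,270) with no visible gap. The tab is upright, and the bottle and jar are at the same pixels as at the start. I'm handing in.

```bash
python3 -c "
from bench import manip
manip.job_done(); print(manip.current_clock())"
```

```text
the job is handed in; nothing more can be done
the job is handed in; nothing more can be done
```

I handed the job in at about 54.6 s of the 72 s allowed. The carriage is released and hanging tab-up on the rail, against the red stop. No verdict is reported, so this rests on my own checks.

- **What I did:** I gripped the larger blue carriage by its yellow tab and threaded it over the rod tip. I then slid it round the bend in 2–3 mm steps, correcting height and sideways position whenever I felt contact. At the stop I let go and gave it one light nudge (4 N contact limit) with shut fingers.
- **Forces:** The highest load I read at the wrist was about 5.6 N, when pressing against the stop. On the way I felt about 4.3 N at the tip and about 2.5 N at one spot on the stop leg.
- **Fully home:** The last pictures show the block touching the red disc with no visible gap. I put the bore about 10–11.5 mm before the stop face, give or take 1–2 mm, so inside the 7–13.5 mm range.
- **Bystanders:** The bottle and jar are at the same pixels as at the start. I did not measure the beaker again, but the arm never went near it.
- **Disagreements:**
    - The two cameras differed by about 3.5 mm on where the stop leg lies sideways; contact settled it.
    - One contact-stop test near the stop triggered with almost no axial force.
    - My first estimate of the stop's position was about 6 mm too far, because I had measured past its face; the felt contact and the disc's front edge agree.
    - The twisting load on the last push suggested contact below bore height, and I could not settle whether the yoke touched the post as well.

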